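Lock off a bench belt grinder and hold its belt tensioner down

ROBOT

A 6-joint arm with a two-finger parallel gripper is mounted at the origin on the work surface. World frame = base frame: x ahead of the robot, y to its left, z up, the work surface at z = 0. Lengths are in m, angles in rad, forces in N, time in s.
With the tool pointing down it reaches from about 0.35 to 0.85 m from the base axis. Payload 8.1 kg.
Tool frame: the origin (TCP) lies between the finger pads; the fingertips stand 11 mm ahead of it and the grasp point (between the pads) lies 8 mm behind it; z points along the fingers, y is the line along which they close (so a half turn about z gives the same grasp; the last joint's range is limited). The gripper opens to 93 mm and grips with 3 to 60 N. Pads are 15 mm wide; open, the fingers measure 128 mm over their backs; the gripper's body (75 mm by 188 mm) begins 65 mm behind the grasp point.
Start: joints at [-0.085, 0.13, 1.488, -0, 1.523, -0.085], TCP at [0.6, 0, 0.23] pointing down, gripper open.
Joint ranges: [-2.96, 2.96], [-0.89, 2.26], [0.02, 2.5], [-1.34, 4.48], [0, 2.73], [-2.66, 2.66]. Speed limits (rad/s): [2.39, 2.39, 2.79, 3.14, 3.14, 3.14].

INTERFACE

Orientations are given as a unit quaternion [x, y, z, w].
In Python, from plant import robot gives the robot as it stands. The module is installed in compiled form; this text tells all that it offers.
- The arm moves only by the shell command python3 -m crank 'ROWS' [FORCE]. ROWS is JSON, a list of rows, each a list of 3 entries, a list of its own where there are three numbers: the opening in per cent of the stroke, from 0 (shut) to 100 (fully open), then the shift along the tool's x, y, z scaled (see below), then the turn about the tool's z scaled (see below). A call has 1 to 10 rows; each row shifts and turns the commanded pose from where the row before left it, along the tool's axes as they then stand; what a row does not reach is not made up. The controller multiplies each number of a shift by 30 mm and each number of a turn by 8 degrees. A row lasts 1/10 s, in which the tool goes at most 50 mm and 8.59 degrees, less where a joint would pass 70% of its speed; a pose out of reach is approached as far as the arm can. A call with a number of a shift or a turn outside -1 to 1 is refused whole. A call with a gripper value outside its range is refused whole. The fingers move at their own pace and stop on an object; FORCE is the grip in N (left out, the last holds). Time passes only in rows, so rows that do not move let the fingers close. It gives the time, the measured TCP pose, the force, the opening and the grip force at its end, in the units of the state.
- robot.get_obs(): the state, without advancing time (a new reading comes with each control period).
- robot.capture(name): name is "scene" or "side" or "wrist"; returns the picture (384x512x3 uint8, blue, green, red); there is no depth.
- robot.calibration(name): a dict with "vertical_fov" (degrees; the focal length in pixels is half the picture's height over the tangent of half this angle, whatever the lens; pixels are square), "cx", "cy" (the principal point, pixels), "R" (3x3) and "t" (3): a world point X has camera coordinates R X + t. Camera axes: x right, y down, z forward; pixel columns grow to the right and rows downward; lengths in m; the calibration is good to about 2 mm. A picture is of the moment at which its call begins: read the wrist's pose just before it. calibration takes no time and is no camera call; for the wrist camera it gives the pose at the moment of the call.
- robot.hand_in(): hands the job in; it is judged then, once.
Trained networks look in the newest picture that a camera, given by its name, has taken for a name from the list of things; names that differ only in an ending like _2 or _b are one class to them, and where a whole thing is asked for, a point or a joint stands for the part that bears it (a point fixed in the world has none). Each returns a list of dicts, best first, with "confidence" (0 to 1); they miss things now and then, are a little off and sometimes report something else, mostly with a low value. They report only what shows in the picture. A call takes as long as a camera call. They do not tell look-alikes from the thing itself.
- robot.trace(camera, label): "pixels" (384x512 bool, what is visible of it) and "rect" ([centre column, centre row, width, height] in pixels, round what is visible of it).
- robot.spot_point(camera, label): "at" ([column, row] in pixels: a listed point, or the origin of a listed thing).
The state is a dict: "time": time; "joints": joint angles; "joint_velocities": joint speeds; "tau": joint torques, N m; "ee_pos": TCP position; "eef_rot": TCP orientation; "wrist_force": force on the tool from outside, world axes, zero at the start; "wrist_torque": the same for the moment, N m; "grip_width": finger opening in m; "gripper_force": force on a finger pad.
Only numpy, scipy, OpenCV 4.12 (cv2) and the standard library are available. Lean on these libraries where they do the work, as an engineer would, in place of code of your own. Each camera call takes 0.05 s, during which the arm holds its last target. There are 200 camera calls.

TASK

Get the belt grinder ready for me to slip a new belt on. First lock it off at the stop box: press the mushroom knob right down, turn it clockwise until it locks down, and let go of it. Then push the sprung tensioner arm of the grinder down by its pad, past the click of its catch and all the way to its stop, and finish still holding it pressed down there, because the catch alone leaves the arm too high for the belt; leave the other things on the bench where they are.

Things in the scene. Friction and masses are not known exactly. Their poses are not given: they have to be found in the camera images.
- stop_box: stop station: grey cast box fixed to the bench, 90 (x) x 120 (y) x 75 mm high, with one black mushroom knob on its top. Origin: centre of its underside; z up. Nothing else stands on its top.
- stop_head (a point): centre of the round head of the mushroom knob: head 40 mm diameter, 21 mm tall, its rim lightly ribbed and the same all round. With the knob up, this point is 32 mm above the top of the box, the head's underside 22 mm above it. It sinks as the knob is pressed.
- stop_press (a joint): how far the mushroom knob is pressed down, m: 0 up, 0.009 at the bottom. Spring: about 4.5 N at the top, 9.5 N at the bottom. It springs up again unless it is turned while it is down; locked, it stays at about 0.007.
- stop_turn (a joint): turn of the mushroom knob, rad, growing clockwise seen from above: 0 unlocked, 1.05 at its end stop. It turns only while pressed at least 0.007 m; then light, about 0.05 N m. Turned past about 0.3 while down, its lugs are caught below the plate and hold it down.
- grinder: small belt grinder with its belt off, fixed: green frame, grey motor on its -x side, aluminium wheels on its +x side, 200 (x) x 280 (y) mm base, 0.235 m at its highest; platen and work rest at its +y end. Origin: on the bench, z up. The pivot of the tensioner arm, an axis along this body's x, is at y = +0.050, z = 0.165 in this frame; the arm runs from there towards -y.
- tensioner_pad (a point): centre of the top face of the black rubber palm pad at the free end of the tensioner arm (flat steel bar on top of the grinder). Pad 34 mm (grinder x) x 40 mm (along the arm), 12 mm thick. Point: x = -0.016 in the grinder's frame, 171 mm from the pivot axis; 59 mm above it at rest, 12 mm below it at the stop. The face tilts 0.22 rad at rest, 0.20 rad the other way at the stop.
- tensioner (a joint): tensioner arm, rad, growing as the pad is pushed down: 0 up at rest, 0.42 down on its stop. A spring pushes it up: about 6 N at the pad at rest, 14 N at the stop. At about 0.30 its catch clicks in; let go after that, it comes back up only to about 0.16, where the catch holds it.
- pawl (a joint): catch pawl on top of the grinder's tower, rad: about 0 while it rides on the ratchet tooth, about 0.25 once it has dropped in behind the tooth (the click).
- knot_a: bystander: bound brush tuft in a paper collar, standing, 34 mm diameter, 49 mm tall, near the stop box. Origin: centre of its underside.
- knot_b: bystander: another such tuft, near the stop box.
- shears: bystander: pair of shears with orange handles, 195 mm long, 12 mm high, lying near the stop box. Origin: at its rivet, underside.
- handle_blank: bystander: turned wooden brush handle, 172 mm long, 26 mm thick, lying beside the stop box. Origin: at its butt end.
- glue_jar: bystander: amber glass jar, 60 mm diameter, 75 mm tall, beside the grinder's +y end. Origin: centre of its underside.
- comb: bystander: brass comb with a wooden handle, 240 mm long, 24 mm high, lying beside the grinder's wheels. Origin: near its middle, underside.
Things that resemble listed ones, but are neither listed nor needed, are in the scene too. What is shaped like the stop_box but purple or turquoise is not meant.

How it is judged:
By the outcome, as a careful person would: the job done as asked, in the order asked, and still so for the second after the job is handed in, while the arm keeps its last pose, push and grip.
It also fails if it takes over 54 s, if anything falls off the work surface, if the arm or the gripper's body presses on something with over 40 N, if the wrist force passes 120 N, or if a joint passes its speed limit or range.

## Working session

There is one attempt and no reset: what is moved stays moved. The work goes in short steps, Python scripts to look and compute and a shell command to move; the robot and the scene stay as the last step left them, time stands still between calls to the robot, and variables do not carry over. Pictures are saved under pics/ and viewed, at most 10 in all, crops included, and the job is handed in when it is done.

```bash
mkdir -p pics
cat > h.py <<'E'
import numpy as np,cv2
from plant import robot
def cal(n):
    c=robot.calibration(n);f=192/np.tan(np.radians(c["vertical_fov"])/2)
    return f,c["cx"],c["cy"],np.array(c["R"]),np.array(c["t"])
def ray(n,p):
    f,cx,cy,R,t=cal(n);d=R.T@np.array([(p[0]-cx)/f,(p[1]-cy)/f,1]);return -R.T@t,d/np.linalg.norm(d)
def atz(n,p,z):
    o,d=ray(n,p);return o+d*(z-o[2])/d[2]
def tri(obs):
    A=0;b=0;L=[ray(*o) for o in obs]
    for o,d in L:
        P=np.eye(3)-np.outer(d,d);A=A+P;b=b+P@o
    X=np.linalg.solve(A,b);return X,[np.linalg.norm((np.eye(3)-np.outer(d,d))@(X-o)) for o,d in L]
def proj(n,X):
    f,cx,cy,R,t=cal(n);c=R@X+t;return [cx+f*c[0]/c[2],cy+f*c[1]/c[2]]
E
python3 - <<'E'
from h import *
ims=[]
for n in ["scene","side","wrist"]:
    im=robot.capture(n);ims.append(im)
    f,cx,cy,R,t=cal(n);print(n,f,(-R.T@t).round(3),R[2].round(2))
    for l in ["stop_head","tensioner_pad","stop_box","grinder"]:
        for r in robot.spot_point(n,l)[:4]: print(n,l,np.round(r["at"],1),round(r["confidence"],2))
cv2.imwrite("pics/a.png",cv2.resize(ims[0],(800,600)));cv2.imwrite("pics/b.png",cv2.resize(ims[1],(800,600)))
E
```

```text
scene 447.8425005060223 [1.38  0.26  0.849] [-0.77 -0.23 -0.6 ]
scene stop_head [159.1 148.1] 0.61
scene stop_head [216.3 153.1] 0.6
scene stop_head [102.2 179.3] 0.52
scene stop_head [182.5 205.2] 0.48
scene tensioner_pad [296.6 186.4] 0.66
scene stop_box [164.6 171.7] 0.98
scene stop_box [220.1 186.3] 0.83
scene stop_box [113.2 200. ] 0.71
scene stop_box [187.8 231.7] 0.55
scene grinder [222.8 240.6] 0.43
side 438.90976118857185 [0.488 1.105 0.813] [ 0.03 -0.86 -0.51]
side stop_head [321.9 180.5] 0.53
side stop_head [250.8 175.1] 0.52
side stop_head [269.6 143.2] 0.52
side stop_head [319.5 154.7] 0.4
side tensioner_pad [253.5 220. ] 0.74
side tensioner_pad [247.8 190.1] 0.66
side stop_box [248.4 204.9] 0.92
side stop_box [263.9 170.6] 0.87
side stop_box [316.2 179.1] 0.81
side stop_box [317.1 206.1] 0.77
side grinder [246.5 286.9] 0.65
wrist 273.1825382047704 [0.601 0.083 0.386] [-0.   -0.3  -0.95]
wrist stop_head [222.9 323.2] 0.94
wrist tensioner_pad [146.6  44. ] 0.76
wrist stop_box [229.5 274.1] 0.9
```

View pics/a.png

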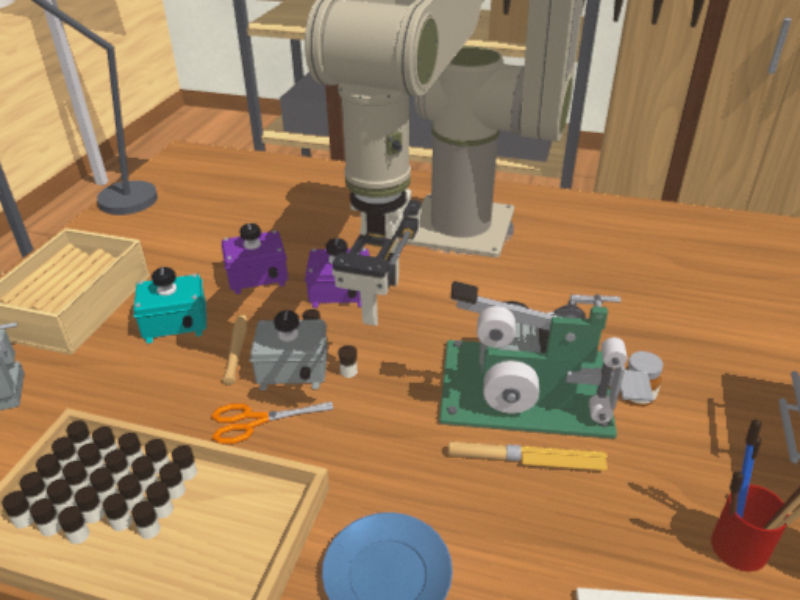

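View pics/b.png

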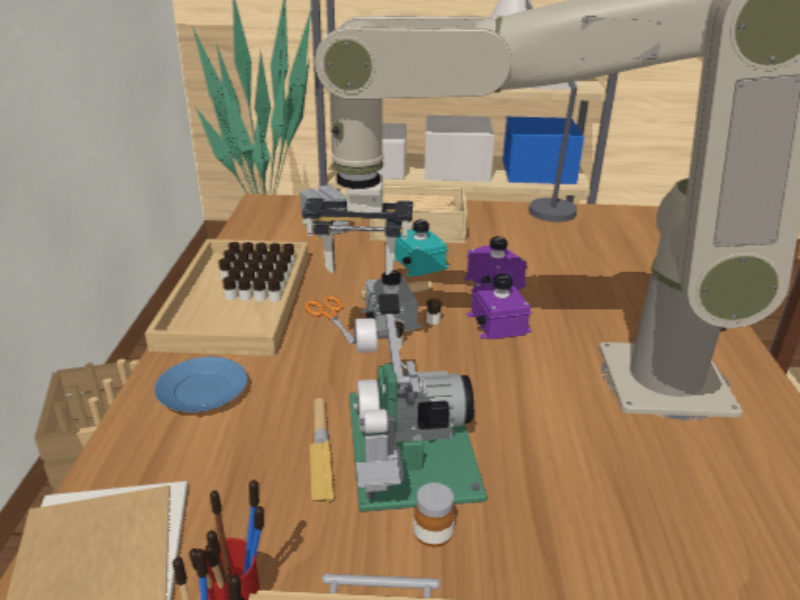

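The stop_box candidates in the scene picture are purple (159,148), purple (216,153), turquoise (102,179) and grey (182,205). Grey fits the description. I'll confirm it in a crop and triangulate.

Run:
```python
from h import *
a=robot.capture("scene");w=robot.capture("wrist")
c1=cv2.resize(a[165:305,130:290],(400,350),interpolation=cv2.INTER_CUBIC)
c2=cv2.resize(w,(400,300));cv2.imwrite("pics/c.png",np.hstack([c1,cv2.copyMakeBorder(c2,0,50,0,0,0)]))
H={"scene":(182.5,205.2),"side":(250.8,175.1),"wrist":(222.9,323.2)}
P={"scene":(296.6,186.4),"side":(247.8,190.1),"wrist":(146.6,44.)}
B={"scene":(187.8,231.7),"side":(248.4,204.9),"wrist":(229.5,274.1)}
for D in (H,B,P):
    for k in (["scene","side"],["scene","side","wrist"],["scene","wrist"]): X,r=tri([(n,D[n]) for n in k]);print(k,X.round(4),np.round(r,4))
for z in(.107,):
  for n in H: print(n,atz(n,H[n],z).round(4))
for n in P: print(n,"pad",atz(n,P[n],.224).round(4))
print("grinder org",atz("scene",(222.8,240.6),0).round(3),atz("side",(246.5,286.9),0).round(3))
for n in ["scene","side"]:
  for l in ["knot_a","shears","handle_blank","glue_jar","comb","tensioner","pawl"]:
    for r in robot.spot_point(n,l)[:3]: print(n,l,np.round(r["at"]),round(r["confidence"],2),atz(n,r["at"],0).round(3))
```

```text
['scene', 'side'] [ 0.5525 -0.186   0.1103] [0.0042 0.0042]
['scene', 'side', 'wrist'] [ 0.5525 -0.1845  0.1096] [0.0032 0.0054 0.0029]
['scene', 'wrist'] [ 0.552  -0.1853  0.1048] [0.0001 0.0001]
['scene', 'side'] [ 0.5546 -0.1774  0.0077] [0.0056 0.0056]
['scene', 'side', 'wrist'] [ 0.5526 -0.1789  0.007 ] [0.0044 0.007  0.0029]
['scene', 'wrist'] [ 0.5498 -0.1805  0.0089] [0.001 0.001]
['scene', 'side'] [0.5457 0.1129 0.2269] [0.0042 0.0042]
['scene', 'side', 'wrist'] [0.5438 0.1126 0.2269] [0.0052 0.0036 0.0027]
['scene', 'wrist'] [0.5374 0.1138 0.2165] [0.0008 0.0008]
scene [ 0.5543 -0.1842  0.107 ]
side [ 0.5511 -0.2     0.107 ]
wrist [ 0.5524 -0.183   0.107 ]
scene pad [0.548 0.115 0.224]
side pad [0.5442 0.1006 0.224 ]
wrist pad [0.5399 0.1131 0.224 ]
grinder org [ 0.548 -0.08   0.   ] [0.539 0.229 0.   ]
scene knot_a [199. 214.] 0.51 [ 0.462 -0.184  0.   ]
scene shears [175. 269.] 0.72 [ 0.678 -0.164  0.   ]
scene handle_blank [156. 202.] 0.55 [ 0.445 -0.333  0.   ]
scene glue_jar [403. 253.] 0.67 [0.464 0.395 0.   ]
scene comb [334. 291.] 0.78 [ 0.641  0.239 -0.   ]Traceback (most recent call last):
  File "<stdin>", line 16, in <module>
ValueError: it knows: comb, glue_jar, grinder, handle_blank, knot, shears, stop_box, stop_head, tensioner_pad
```

View pics/c.png

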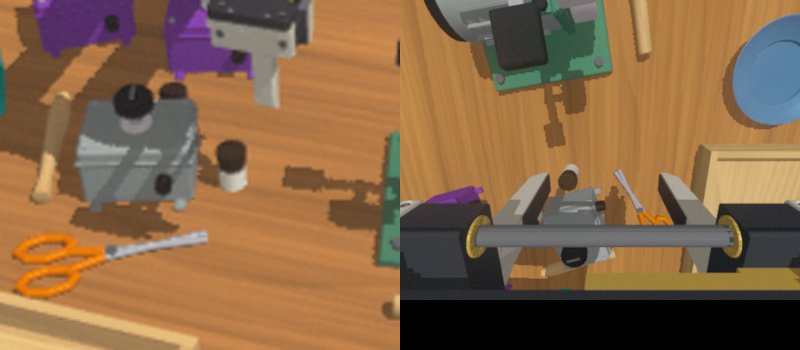

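The crop confirms it: the grey box, with a single black knob at scene (183,206). The two tufts are at (199,205) behind it and (222,230) beside it. The head measures about (0.553,-0.184,0.106), against an expected height of 0.107. Next I need the tool axes.

Run:
```python
from h import *
from scipy.spatial.transform import Rotation as Ro
o=robot.get_obs();R=Ro.from_quat(o["eef_rot"]).as_matrix();print(R.round(3),o["ee_pos"],o["time"])
print(R.T@(np.array([.553,-.184,.20])-o["ee_pos"])/.03)
```

```text
[[ 0.  1. -0.]
 [ 1. -0. -0.]
 [-0. -0. -1.]] [ 5.99996622e-01 -1.01266618e-05  2.29623246e-01] 1.1
[-6.13309844 -1.56602866  0.98763727]
```

```bash
python3 -m crank '[[100,[-1,-0.4,0],0],[100,[-1,-0.4,0],0],[100,[-1,-0.4,0],0],[100,[-1,-0.37,0],0],[100,[0,0,0],0],[100,[0,0,0],0]]'
python3 - <<'E'
from h import *
w=robot.capture("wrist");s=robot.capture("scene")
for n in("wrist","scene"):
  for r in robot.spot_point(n,"stop_head"): print(n,np.round(r["at"],1),r["confidence"],atz(n,r["at"],.107).round(4))
  for r in robot.trace(n,"stop_head"): 
    ys,xs=np.nonzero(r["pixels"]); print(n,r["rect"],r["confidence"],atz(n,(xs.mean(),ys.mean()),.107).round(4))
cv2.imwrite("pics/d.png",np.vstack([w,s])[:,:] if 0 else np.hstack([cv2.resize(w,(400,300)),cv2.resize(s,(400,300))]))
E
```

```text
time: 1.7
ee_pos: [0.5528, -0.1205, 0.2298]
eef_rot: [0.708, 0.707, 0.0, 0.0]
wrist_force: [0.1, -0.3, 0.1]
grip_width: 0.0929
gripper_force: 0.0
wrist [260.5 237.3] 0.76 [ 0.5534 -0.1814  0.107 ]
wrist [ 49.3 238.7] 0.6 [ 0.3137 -0.1833  0.107 ]
wrist [260.7, 239.0, 38.2, 44.2] 0.85 [ 0.5532 -0.1836  0.107 ]
wrist [49.2, 238.9, 46.1, 38.5] 0.78 [ 0.3152 -0.1821  0.107 ]
wrist [349.9, 186.6, 76.5, 106.3] 0.67 [ 0.6504 -0.1326  0.107 ]
wrist [257.5, 273.9, 100.0, 32.4] 0.54 [ 0.5515 -0.2298  0.107 ]
scene [180.6 206.9] 0.69 [ 0.5622 -0.1861  0.107 ]
scene [103.8 176.6] 0.55 [ 0.4947 -0.4555  0.107 ]
scene [163.  148.1] 0.54 [ 0.3069 -0.3585  0.107 ]
scene [219.  154.8] 0.42 [ 0.2967 -0.175   0.107 ]
scene [103.3, 179.1, 15.8, 13.9] 0.66 [ 0.4995 -0.4507  0.107 ]
scene [183.9, 208.6, 14.0, 14.4] 0.65 [ 0.5559 -0.1809  0.107 ]
scene [161.2, 149.8, 13.7, 14.5] 0.57 [ 0.312  -0.3654  0.107 ]
scene [220.3, 159.8, 4.4, 10.7] 0.44 [ 0.3163 -0.1721  0.107 ]
```

View pics/d.png

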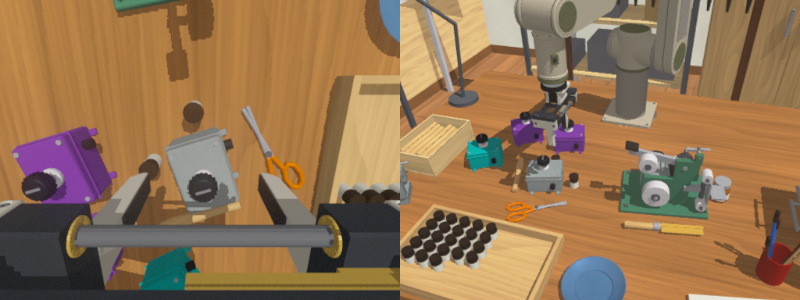

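The wrist view shows the grey box's knob at about (260,238), which puts the head at (0.553,-0.183). I'll descend around it.

```bash
python3 -m crank '[[100,[-1,0,0],0],[100,[-1,0,0],0],[100,[-0.08,0,1],0],[100,[0,0,1],0],[100,[0,0,1],0],[100,[0,0,1],0],[100,[0,0,0.26],0],[100,[0,0,0],0]]' 35 && python3 -m crank '[[0,[0,0,0],0],[0,[0,0,0],0],[0,[0,0,0],0],[0,[0,0,0],0],[0,[0,0,0],0],[0,[0,0,0],0],[0,[0,0,0],0],[0,[0,0,0],0]]' 35
```

```text
time: 2.8
ee_pos: [0.552, -0.1815, 0.1004]
eef_rot: [0.707, 0.707, -0.001, -0.002]
wrist_force: [-0.0, 0.1, -0.1]
grip_width: 0.093
gripper_force: 0.0
time: 3.6
ee_pos: [0.5518, -0.1824, 0.1016]
eef_rot: [0.707, 0.707, -0.001, -0.001]
wrist_force: [-6.1, 0.3, 3.8]
grip_width: 0.0387
gripper_force: 35.0
```

```bash
python3 -m crank '[[0,[0,-0.04,0.12],0],[0,[0,0,0.12],0],[0,[0,0,0.08],0],[0,[0,0,0],0],[0,[0,0,0],0]]' 45
```

```text
time: 4.1
ee_pos: [0.5517, -0.1824, 0.0931]
eef_rot: [0.707, 0.707, -0.0, 0.0]
wrist_force: [-4.1, 1.5, 8.8]
grip_width: 0.0383
gripper_force: 45.0
```

```bash
python3 -m crank '[[0,[0,0,0.1],0],[0,[0,0,0],0],[0,[0,0,0],0.5],[0,[0,0,0],0.5],[0,[0,0,0],1],[0,[0,0,0],1],[0,[0,0,0],1],[0,[0,0,0],1],[0,[0,0,0],1],[0,[0,0,0],0]]'
python3 -c "
from h import *
o=robot.get_obs();print(o['wrist_torque'],o['joints'])"
```

```text
time: 5.1
ee_pos: [0.5542, -0.1837, 0.0929]
eef_rot: [0.935, 0.356, 0.002, 0.002]
wrist_force: [-2.4, 0.1, 18.0]
grip_width: 0.0387
gripper_force: 45.0
[-0.12493051  0.51656861 -0.04047767] [-4.07667220e-01  1.86321851e-01  1.68270304e+00 -3.40519052e-04
  1.26612414e+00  4.35488571e-01]
```

Turned 48° so far, with torque still light. I'll go on to the end stop.

```bash
python3 -m crank '[[0,[0,0,0],1],[0,[0,0,0],1],[0,[0,0,0],0.3],[0,[0,0,0],0],[0,[0,0,0],0]]'
python3 -c "
from h import *
o=robot.get_obs();print(o['wrist_torque'],o['joints'][5])"
```

```text
time: 5.6
ee_pos: [0.555, -0.1843, 0.0928]
eef_rot: [0.979, 0.204, 0.003, 0.003]
wrist_force: [3.4, -3.0, 12.5]
grip_width: 0.0387
gripper_force: 45.0
[-0.65483141 -0.4749923  -0.00527456] 0.7515373126360853
```

```bash
python3 -m crank '[[0,[0,0,0],1],[0,[0,0,0],0],[0,[0,0,0],0]]'
python3 -c "
from h import *
o=robot.get_obs();print(o['wrist_torque'],o['joints'][5])"
```

```text
time: 5.9
ee_pos: [0.5553, -0.1847, 0.0928]
eef_rot: [0.991, 0.136, 0.004, 0.003]
wrist_force: [4.4, -5.5, 10.2]
grip_width: 0.0388
gripper_force: 45.0
[-0.94643564 -0.71073089  0.66693064] 0.8905892020521411
```

The torque is now 0.67 N m, so it's on its end stop. I'll release it, rise and look.

```bash
python3 -m crank '[[100,[0,0,0],0],[100,[0,0,0],0],[100,[0,0,0],0],[100,[0,0,0],0],[100,[0,0,0],0],[100,[0,0,-0.5],0],[100,[0,0,-1],0],[100,[0,0,-1],0],[100,[0,0,-1],0],[100,[0,0,-1],0]]' && python3 -m crank '[[100,[0,0,-1],-1],[100,[0,0,-1],-1],[100,[0,0,0],-1],[100,[0,0,0],-1],[100,[0,0,0],-1],[100,[0,0,0],-1],[100,[0,0,0],-1],[100,[0,0,0],-1],[100,[0,0,0],-1],[100,[0,0,0],-0.3]]'
python3 - <<'E'
from h import *
s=robot.capture("scene");w=robot.capture("wrist")
d=robot.capture("side")
X=np.array([.553,-.183,.1])
for z in(.107,.1): print(proj("scene",np.array([.553,-.183,z])))
for n in("scene","side"):
  for r in robot.trace(n,"stop_head"): 
    print(n,r["rect"],r["confidence"])
  for r in robot.spot_point(n,"tensioner_pad"): print(n,r)
c=cv2.resize(s[175:300,140:300],(400,312),interpolation=cv2.INTER_CUBIC);c2=cv2.resize(d[150:350,180:340],(320,400))
cv2.imwrite("pics/e.png",np.hstack([cv2.copyMakeBorder(c,0,88,0,0,0),c2]))
E
```

```text
time: 6.9
ee_pos: [0.5517, -0.1824, 0.2268]
eef_rot: [0.991, 0.136, 0.0, 0.0]
wrist_force: [0.9, 0.1, 0.1]
grip_width: 0.093
gripper_force: 0.0
time: 7.9
ee_pos: [0.5517, -0.1823, 0.2855]
eef_rot: [0.705, 0.709, 0.0, 0.0]
wrist_force: [-0.1, -0.3, 0.3]
grip_width: 0.0929
gripper_force: 0.0
[np.float64(183.10934386722272), np.float64(204.983522690251)]
[np.float64(183.38333723583133), np.float64(207.04058084071534)]
scene [103.5, 180.8, 15.0, 15.7] 0.57
scene [158.2, 150.9, 8.9, 13.1] 0.5
scene [184.7, 208.8, 15.8, 12.1] 0.47
scene {'at': [294.3, 186.4], 'confidence': 0.59}
side [318.2, 156.7, 12.0, 13.0] 0.68
side [249.2, 178.9, 10.8, 10.8] 0.46
side [203.8, 286.7, 16.7, 66.4] 0.44
side [270.1, 143.7, 7.3, 9.4] 0.4
side {'at': [249.1, 191.5], 'confidence': 0.58}
```

View pics/e.png

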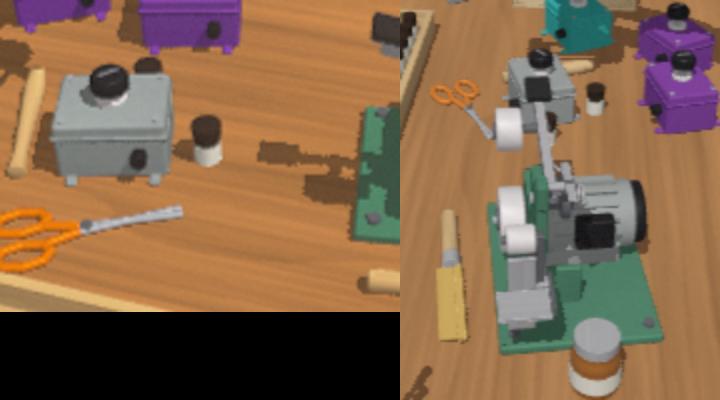

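The knob is down about 2 px (7 mm) and its white line has turned, so it's locked. The bystanders look unmoved. Next I'll look at the pad from above.

```bash
python3 -m crank '[[100,[1,0,-0.5],0],[100,[1,0,0],0],[100,[1,0,0],0],[100,[1,0,0],0],[100,[1,0,0],0],[100,[1,0,0],0],[100,[1,0,0],0],[100,[1,0,0],0],[0,[1,0,0],0],[0,[1,0,0],0]]' && python3 -m crank '[[0,[0.3,0,0],0],[0,[0,0,0],0],[0,[0,0,0],0],[0,[0,0,0],0]]'
python3 - <<'E'
from h import *
w=robot.capture("wrist")
for r in robot.spot_point("wrist","tensioner_pad"): print(r,atz("wrist",r["at"],.224))
for r in robot.trace("wrist","tensioner_pad"):
    ys,xs=np.nonzero(r["pixels"]); print(r["rect"],r["confidence"],atz("wrist",(xs.mean(),ys.mean()),.224).round(4))
    print([atz("wrist",p,.224).round(4) for p in cv2.boxPoints(cv2.minAreaRect(np.c_[xs,ys].astype(np.float32)))])
cv2.imwrite("pics/f.png",cv2.resize(w,(800,600)))
E
```

```text
time: 9.25
ee_pos: [0.5515, 0.1188, 0.2994]
eef_rot: [0.707, 0.707, 0.0, 0.0]
wrist_force: [0.4, 1.1, 0.0]
grip_width: 0.082
gripper_force: 0.0
time: 9.65
ee_pos: [0.5518, 0.1254, 0.2993]
eef_rot: [0.708, 0.707, -0.0, 0.0]
wrist_force: [-0.8, 0.4, 0.4]
grip_width: 0.0494
gripper_force: 0.0
{'at': [255.2, 261.8], 'confidence': 0.6} [0.54677807 0.06150425 0.224     ]
{'at': [246.6, 210.5], 'confidence': 0.55} [0.53939194 0.11500387 0.224     ]
[242.8, 118.7, 134.5, 236.8] 0.57 [0.5389 0.1925 0.224 ]
[array([0.4852, 0.2752, 0.224 ]), array([0.5529, 0.2916, 0.224 ]), array([0.6134, 0.1131, 0.224 ]), array([0.5286, 0.0862, 0.224 ])]
```

View pics/f.png

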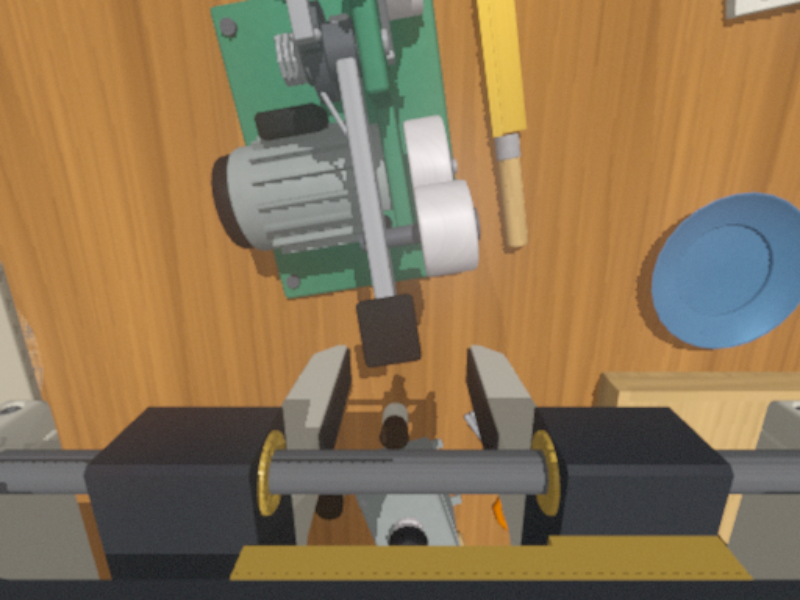

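The pad is at wrist px (248,211), giving (0.541,0.114) at z=0.224. The base edges run (215,5)→(290,298) and (290,298)→(430,276) in the enlarged view, so I can work out the yaw.

Run:
```python
from h import *
from scipy.spatial.transform import Rotation as Ro
g=lambda x,y,z:atz("wrist",(x*.64,y*.64),z)
a,b,c=g(215,5,.01),g(290,298,.01),g(430,276,.01)
print(a,b,c,"left edge yaw",np.degrees(np.arctan2(*( (b-a)[[0,1]]*[1,-1]))),"bottom",np.degrees(np.arctan2((c-b)[1],(c-b)[0])))
p=g(388,330,.224);print(p)
# pad corners
for q in [(357,302),(411,295),(421,358),(367,366)]: print(g(*q,.224).round(4))
bar=g(383,296,.209),g(347,60,.165);print(bar,np.degrees(np.arctan2((bar[0]-bar[1])[0],-(bar[0]-bar[1])[1])))
o=robot.get_obs();print(o["ee_pos"])
```

```text
[0.37898486 0.34275085 0.01      ] [0.42318562 0.06486112 0.01      ] [0.57636313 0.08954142 0.01      ] left edge yaw 9.03767819016193 bottom 9.152959911279954
[0.54093774 0.11445281 0.224     ]
[0.5235 0.1317 0.224 ]
[0.5543 0.1358 0.224 ]
[0.5603 0.0965 0.224 ]
[0.528  0.0912 0.224 ]
(array([0.53749563, 0.1304875 , 0.209     ]), array([0.51578084, 0.26715459, 0.165     ])) 9.028155117385039
[0.55181861 0.12563121 0.29929361]
```

Yaw is 9.1°, and three edges agree on it; the pad measures about 31×40 mm, as it should. I'll align the tool, centre over the pad and descend to contact with shut fingers.

```bash
python3 -m crank '[[0,[-0.39,-0.36,0],0],[0,[0,0,0],-1],[0,[0,0,0],-0.13],[0,[0,0,0],0],[0,[0,0,0.6],0],[0,[0,0,0.6],0],[0,[0,0,0.4],0],[0,[0,0,0],0],[0,[0,0,0],0]]' 30
python3 - <<'E'
from h import *
d=robot.capture("side");s=robot.capture("scene")
cv2.imwrite("pics/g.png",np.hstack([cv2.resize(d[90:290,170:330],(400,500)),cv2.resize(s[100:300,220:380],(400,500))]))
E
```

```text
time: 10.7
ee_pos: [0.5409, 0.1149, 0.2515]
eef_rot: [0.65, 0.76, -0.0, -0.0]
wrist_force: [-0.0, 0.1, -0.4]
grip_width: 0.0004
gripper_force: 0.0
```

View pics/g.png

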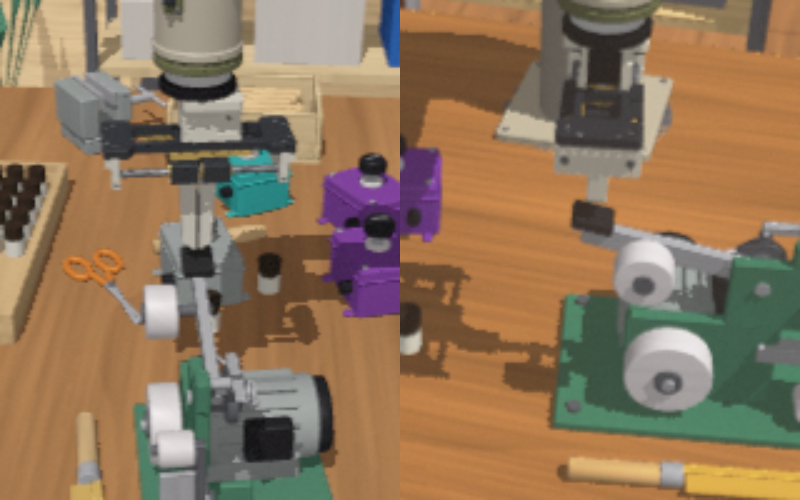

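The fingertips stand centred over the pad (side crop (198,258), scene crop (597,210)). I'll press along the pad's arc.

```bash
python3 -m crank '[[0,[0,0,0.3],0],[0,[0,0,0.3],0],[0,[-0.1,0,0.33],0],[0,[-0.1,0,0.33],0],[0,[-0.06,0,0.33],0],[0,[-0.05,0,0.33],0],[0,[0,0,0],0],[0,[0,0,0],0]]'
```

```text
time: 11.6
ee_pos: [0.543, 0.1062, 0.1947]
eef_rot: [0.649, 0.761, 0.001, 0.0]
wrist_force: [-1.6, 1.6, 9.5]
grip_width: 0.0003
gripper_force: 5.0
```

```bash
python3 -m crank '[[0,[-0.02,0,0.3],0],[0,[-0.02,0,0.3],0],[0,[0,0,0.3],0],[0,[0,0,0.15],0],[0,[0,0,0],0],[0,[0,0,0],0]]'
```

```text
time: 12.2
ee_pos: [0.5436, 0.1055, 0.1653]
eef_rot: [0.649, 0.761, 0.002, 0.001]
wrist_force: [-8.2, 1.9, 22.6]
grip_width: 0.0006
gripper_force: 10.3
```

```bash
python3 -m crank '[[0,[0,0,0.08],0],[0,[0,0,0],0],[0,[0,0,0],0],[0,[0,0,0],0]]'
python3 - <<'E'
from h import *
d=robot.capture("side");s=robot.capture("scene")
cv2.imwrite("pics/i.png",np.hstack([cv2.resize(d[110:290,170:330],(530,596)),cv2.resize(s[110:290,220:380],(530,596))])[:, :] if 0 else np.hstack([cv2.resize(d[110:290,170:330],(400,450)),cv2.resize(s[120:300,220:380],(400,450))]))
E
```

```text
time: 12.6
ee_pos: [0.5437, 0.1055, 0.165]
eef_rot: [0.649, 0.761, 0.002, 0.001]
wrist_force: [-15.5, 0.8, 36.1]
grip_width: 0.0004
gripper_force: 17.2
```

View pics/i.png

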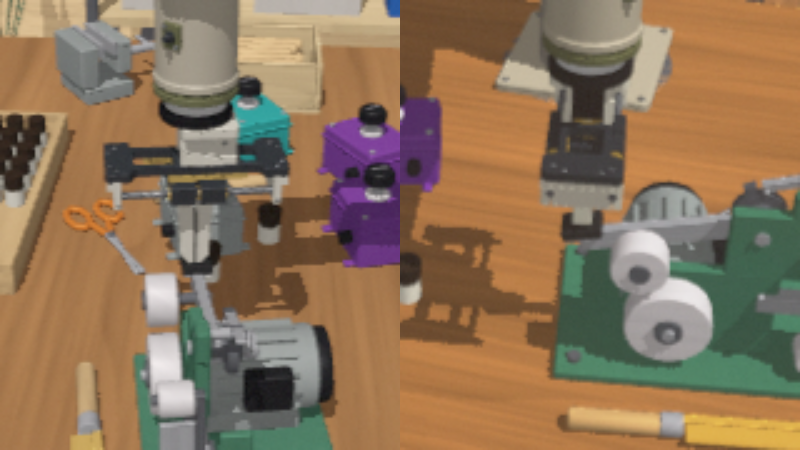

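The arm is on its hard stop: another 2.4 mm of command moved the tip only 0.3 mm. In the picture the arm is low and the tip sits on the pad (scene crop (583,225)). I'll ease the sideways load before finishing.

```bash
python3 -m crank '[[0,[0,-0.06,-0.03],0],[0,[0,0,0],0],[0,[0,0,0],0],[0,[0,0,0],0]]'
```

```text
time: 13.1
ee_pos: [0.5434, 0.1054, 0.1652]
eef_rot: [0.649, 0.761, 0.003, 0.002]
wrist_force: [-3.3, 2.3, 25.1]
grip_width: 0.0004
gripper_force: 11.8
```

Steady at 25 N on the stop, with little sideways load.

```bash
python3 -m crank '[[0,[0,0,0],0],[0,[0,0,0],0],[0,[0,0,0],0]]'; python3 -c "
from plant import robot
print(robot.hand_in())"
```

```text
time: 13.4
ee_pos: [0.5434, 0.1054, 0.1652]
eef_rot: [0.649, 0.761, 0.003, 0.002]
wrist_force: [-3.8, 2.6, 24.5]
grip_width: 0.0007
gripper_force: 11.8
the job is handed in; nothing more can be done
None
```

The job is handed in at 13.4 s: the grey stop box's knob was pressed, turned clockwise to its end stop and let go, and it stayed down; the tensioner arm is held on its stop with about 25 N, and the pictures show nothing else moved.

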